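# Take the stirring paddle out of the beaker and cover the beaker

### The arm

A 6-joint arm with a two-finger parallel gripper is mounted at the origin on a cart in front of the work surface, level with it; the furniture and walls round the work are solid. World frame = base frame: x ahead of the robot, y to its left, z up, the work surface at z = 0. Lengths are in m, angles in rad, forces in N, time in s.
With the tool pointing down it reaches from about 0.3 to 0.875 m from the base axis. Payload 6.4 kg.
Tool frame: the origin (TCP) lies at the very end of the fingers, on their centre line; the grasp point (between the pads) lies 19 mm behind it; z points along the fingers, y is the line along which they close (so a half turn about z gives the same grasp; the last joint's range is limited). The gripper opens to 85 mm and grips with 20 to 120 N. Pads are 22 mm wide; open, the fingers measure 114 mm over their backs; the gripper's body (76 mm by 85 mm) begins 54 mm behind the grasp point. The pads swing forward as they close: fully open they stand 13 mm farther back than shut.
Start: joints at [1.109, 0.181, 1.607, -0, 1.354, -0.206], TCP at [0.145, 0.556, 0.231] pointing down, gripper open.
Joint ranges: [-2.99, 2.99], [-0.89, 2.07], [0.3, 2.58], [-1.14, 4.28], [0, 2.63], [-3.12, 3.12]. Speed limits (rad/s): [2.57, 2.57, 3.01, 3.14, 3.14, 3.14].

### API

Orientations are given as a unit quaternion [w, x, y, z].
In Python, from bench import ctrl, camera, calibration, order, outline_of gives the robot as it stands.
- The arm moves only by the tool move_arm, never from a script. Its argument "series" is a list that holds one entry, the list of rows, each a list of 5 numbers: the opening, from 0 (shut) to 1 (fully open), then the shift along the tool's x, y, z in mm, then the turn about the tool's z in rad. A call has exactly 10 rows; each row is the pose to reach, as a shift and turn from the pose commanded when the call began, along the tool's axes at that moment; what a row does not reach only later rows make up. A row lasts 1/12 s, in which the tool goes at most 41.7 mm and 7.16 degrees, less where a joint would pass 70% of its speed; a pose out of reach is approached as far as the arm can. A call with a gripper value outside its range is refused whole. The fingers move at their own pace and stop on an object; the grip force is fixed at half the most. Time passes only in rows, so rows that repeat a pose let the fingers close, or fill a call up. It gives the time, the measured TCP pose, the force, the opening and the grip force at its end, in the units of the state.
- ctrl.get_obs(): the state, without advancing time (a new reading comes with each control period).
- camera(name): name is "scene" or "top" or "wrist"; returns (picture, depth): 420x560x3 uint8, blue, green, red; 420x560 float32, m along the optical axis (not along the pixel's ray), 0 where there is no reading.
- calibration(name): a dict with "intrinsics" (3x3 intrinsics, pixels), "k1" (the pictures are not rectified: a ray, as slopes to the right and down, at radius r is drawn at 1 + k1 r^2 times it, then the intrinsics apply), "rvec" (rotation vector, rad) and "tvec" (3), from world to camera coordinates, as OpenCV has them. Camera axes: x right, y down, z forward; pixel columns grow to the right and rows downward; lengths in m; the calibration is good to about 2 mm. A picture is of the moment at which its call begins: read the wrist's pose just before it. calibration takes no time and is no camera call; for the wrist camera it gives the pose at the moment of the call.
- order.hand_in(): hands the job in; it is judged then, once.
Trained networks look in the newest picture that a camera, given by its name, has taken for a name from the list of things; names that differ only in an ending like _2 or _b are one class to them, and where a whole thing is asked for, a point or a joint stands for the part that bears it (a point fixed in the world has none). Each returns a list of dicts, best first, with "conf" (0 to 1); they miss things now and then, are a little off and sometimes report something else, mostly with a low value. They report only what shows in the picture. A call takes as long as a camera call. They do not tell look-alikes from the thing itself.
- outline_of(target, camera): "region" (420x560 bool, what is visible of it) and "bbox" ([centre column, centre row, width, height] in pixels, round what is visible of it).
The state is a dict: "time_s": time; "q": joint angles; "dq": joint speeds; "joint_efforts": joint torques, N m; "eef_pos": TCP position; "eef_rot": TCP orientation; "wrist_force": force on the tool from outside, world axes, zero at the start; "torque": the same for the moment, N m; "opening": opening from 0.0 (shut) to 1.0 (fully open); "grasp_force": force on a finger pad.
Only numpy, scipy, OpenCV 4.12 (cv2) and the standard library are available. Lean on these libraries where they do the work, as an engineer would, in place of code of your own. Each camera call takes 0.05 s, during which the arm holds its last target. There are 200 camera calls.

### The job

The mixing is finished: draw the wooden stirring paddle out of the mixing beaker and lay it gently down flat across both bars of the drip tray, about centred on it, without letting it drop. Then put the loose lid properly on the beaker. Keep the beaker upright where it stands and leave the other things on the table alone.

Things in the scene. Friction and masses are not known exactly. Their poses are not given: they have to be found in the camera images.
- paddle_grip (a point): A good place to hold the flat wooden stirring paddle, 60 mm from its middle towards the handle end, at mid-thickness. x runs along the paddle to the handle end, y across its width (grip across this: 16 mm), z through its thickness. At the start it leans in the beaker, blade down, 26 degrees from vertical, away from the robot to within 30 degrees of straight ahead; z then points up and to the robot
- paddle_center (a point): Middle of the same paddle (of its length, width and thickness), same axes. 230 mm long, 8 mm thick throughout, 0.05 kg; handle 16 mm wide (x = -20 to +115 mm), blade 34 mm wide (x = -115 to -20 mm), ends round; centre of mass about 15 mm from here towards the blade. At the start about 105 mm of the handle stands out past the beaker's rim, on which it rests
- stir_paddle: the same paddle; its origin and axes are those of paddle_center
- beaker_center (a point): centre of the loose mixing beaker (half-way up): a tapered open round beaker, 109 mm high, 60 mm across at the foot, 78 mm outside and about 71 mm inside at the rim, 0.25 kg; z is up its axis
- mix_beaker: the same beaker; origin in the middle of its underside
- beaker_rim (a point): centre of the beaker's mouth, level with the rim, 109 mm above its underside
- lid_knob (a point): Centre of the knob of the loose beaker lid, which lies right way up on the table: a grey disc 88 mm across, 5 mm thick, with a locating ring below (62 mm across, 10 mm deep, fits loosely into the beaker) and a black round knob on top, 26 mm across, its cylindrical part from 4 mm below to 10 mm above this point. Lid 41 mm high, 31 mm up to this point, 0.07 kg; z is up
- lid_under (a point): on the lid's axis, level with the underside of its disc (10 mm above the foot of its locating ring, 21 mm below lid_knob); it lies on beaker_rim when the lid is on
- beaker_lid: the same lid; origin in the middle of the foot of its locating ring
- tray_rest (a point): Middle of the fixed drip tray, level with the tops of its two round steel bars, 38 mm above the table. Tray 270 mm long (x), 120 mm wide (y), wall 14 mm high, floor 3 mm thick; the bars are 8 mm thick, 98 mm long and cross it along y at x = -85 and +85 mm. A paddle laid across them has its middle 4 mm above this point. x runs along the tray, y along the bars, z up
- spare_cap: Bystander, to be left alone: a white squeeze-bottle cap with nozzle, 48 x 48 x 68 mm, standing; origin in the middle of its underside
- masking_tape: Bystander, to be left alone: a roll of masking tape, 100 mm across, 25 mm high, lying flat; origin in the middle of its underside
- nail_brush: Bystander, to be left alone: a small brush with a loop handle, 30 x 86 x 55 mm, standing on its bristles; origin in the middle of its underside
- dye_spoon: Bystander, to be left alone: a metal spoon, 199 x 41 x 16 mm, lying on the table; not the paddle; origin in the middle of its underside
- marker_2: Bystander, to be left alone: a capped marker pen, 17 x 135 x 16 mm, lying on the table; origin in the middle of its underside
- funnel: Bystander, to be left alone: a small funnel standing on its mouth, 72 mm across, 85 mm high; origin in the middle of its underside
Not all that is in view belongs to the job. Of the things that look like the beaker_lid, take the one that is nearest to the robot's base at the start. What is shaped like the mix_beaker but orange is not meant.

How it is judged:
On the way, in this order (a step that is already met when the one before it is completed fails the run):
1. the paddle is out of the beaker and away from it (horizontal distance between paddle_center and beaker_center above 0.16 m), for 0.1 s.
2. the paddle lies flat across both bars of the drip tray, released (z of paddle_center in the frame of tray_rest between -0.002 and 0.009 m and x of paddle_center in the frame of tray_rest between -0.026 and 0.026 m and y of paddle_center in the frame of tray_rest between -0.035 and 0.035 m and angle between the z axis of paddle_center and the z axis of tray_rest, either way round below 0.07 rad and angle between the x axis of paddle_center and the x axis of tray_rest, either way round below 0.3 rad and contact force between stir_paddle and the fingers below 0.1 N and linear speed of stir_paddle below 0.02 m/s), for 0.3 s.
At the end, for the whole second after the job is handed in: The paddle lies still and flat across both tray bars, its middle within 26 mm along and 35 mm across of the tray's middle, within 17 degrees of its length. The lid sits level on the beaker's rim within 8 mm of its axis. Both are released. The beaker is upright, within 60 mm of its start (all of step 2 and distance between lid_under and beaker_rim below 0.008 m and angle between each of lid_under, beaker_center's own z axis and vertical below 0.06 rad and contact force between beaker_lid and mix_beaker above 0.2 N and contact force between beaker_lid and the fingers below 0.1 N and linear speed of beaker_lid below 0.02 m/s and distance of beaker_center from where it was at the start of the episode below 0.06 m); the robot touches nothing.
It fails at once if the paddle is dropped or thrown (moves faster than 0.6 m/s while the fingers do not hold it) (contact force between stir_paddle and the fingers below 0.05 N and linear speed of stir_paddle above 0.6 m/s).
It fails at once if the lid is dropped or thrown (moves faster than 0.6 m/s while the fingers do not hold it) (contact force between beaker_lid and the fingers below 0.05 N and linear speed of beaker_lid above 0.6 m/s).
It fails at once if the beaker is tipped by more than 25 degrees (angle between beaker_center's own z axis and vertical above 0.44 rad).
It fails at once if a bystander is pushed more than 30 mm (distance of any of spare_cap, masking_tape, nail_brush, dye_spoon, marker_2, funnel from where it was at the start of the episode above 0.03 m).
It also fails if it takes over 64 s, if anything falls off the work surface, if the arm or the gripper's body presses on something with over 40 N, if the wrist force passes 120 N, or if a joint passes its speed limit or range.

## Working session

There is one attempt and no reset: what is moved stays moved. The work goes in short steps, Python scripts to look and compute and a tool call to move; the robot and the scene stay as the last step left them, time stands still between calls to the robot, and variables do not carry over. Pictures are saved under pics/ and viewed, at most 10 in all, crops included, and the job is handed in when it is done.

Besides the shell and the picture viewer there is one more tool, called after "Call:" as a command line: name --argument value ..., lists and objects as JSON in quotes. move_arm: Moves the arm, as the interface text tells. Its arguments: {"type":"object","properties":{"series":{"type":"array","items":{"type":"array","items":{"type":"array","items":{"type":"number"}}}}},"required":["series"]}

```bash
mkdir -p pics; ls
cat > h.py <<'E'
import numpy as np, cv2, pickle
from bench import ctrl, camera, calibration, order, outline_of
from scipy.spatial.transform import Rotation as R
def cloud(name, depth, cal=None):
    c=cal or calibration(name); K=np.array(c["intrinsics"]); k1=float(np.ravel(c["k1"])[0])
    v,u=np.mgrid[0:420,0:560].astype(float)
    x=(u-K[0,2])/K[0,0]; y=(v-K[1,2])/K[1,1]
    rd=np.hypot(x,y); r=rd.copy()
    for _ in range(20): r=rd/(1+k1*r*r)
    s=1/(1+k1*r*r)
    P=np.stack([x*s*depth,y*s*depth,depth],-1)
    Rm=R.from_rotvec(np.ravel(c["rvec"])).as_matrix()
    W=(P-np.ravel(c["tvec"]))@Rm
    W[depth<=0]=np.nan
    return W
def snap(name):
    c=calibration(name); p,d=camera(name); return p,cloud(name,d,c)
def tool():
    o=ctrl.get_obs(); q=o["eef_rot"]; return np.array(o["eef_pos"]),R.from_quat([q[1],q[2],q[3],q[0]]).as_matrix(),o
E
python3 - <<'E'
from h import *
ims=[]
for n in ["scene","top"]:
    p,W=snap(n); cv2.imwrite(f"pics/{n}.png",p); np.save(n+".npy",W)
    for t in ["stir_paddle","mix_beaker","beaker_lid","tray_rest","spare_cap","masking_tape","nail_brush","dye_spoon","marker_2","funnel"]:
        for r in outline_of(t,n):
            m=r["region"]; q=W[m]; q=q[~np.isnan(q[:,0])]
            if len(q): print(n,t,round(r["conf"],2),np.round(r["bbox"]),np.round(np.median(q,0),3),np.round(np.percentile(q,2,axis=0),3),np.round(np.percentile(q,98,axis=0),3))
p,Rm,o=tool(); print(p,Rm.round(3),o["time_s"])
E
```

```text
pics
scene stir_paddle 0.72 [306. 219.  16.  58.] [0.512 0.001 0.147] [ 0.481 -0.014  0.083] [0.539 0.015 0.205]
scene mix_beaker 0.78 [262. 273.  29.  56.] [ 0.342 -0.024  0.077] [ 0.318 -0.046  0.006] [0.389 0.026 0.108]
scene mix_beaker 0.65 [302. 258.  34.  52.] [ 0.455 -0.031  0.075] [ 0.435 -0.052 -0.   ] [0.583 0.04  0.108]
scene beaker_lid 0.9 [250. 230.  30.  21.] [0.496 0.229 0.014] [0.463 0.196 0.002] [0.54  0.273 0.041]
scene beaker_lid 0.72 [185. 197.  26.  13.] [0.47  0.569 0.014] [ 0.435  0.534 -0.002] [0.531 0.62  0.04 ]
scene beaker_lid 0.46 [235. 194.  24.  15.] [0.635 0.485 0.014] [0.602 0.452 0.01 ] [0.676 0.533 0.04 ]
scene tray_rest 0.95 [387. 318. 118.  94.] [ 0.502 -0.255  0.003] [ 0.416 -0.367 -0.   ] [ 0.589 -0.102  0.036]
scene spare_cap 0.73 [301. 256.  35.  45.] [ 0.453 -0.032  0.075] [ 0.435 -0.052  0.003] [0.506 0.02  0.108]
scene spare_cap 0.68 [240. 264.  14.  29.] [0.367 0.092 0.023] [0.353 0.076 0.   ] [0.381 0.113 0.061]
scene masking_tape 0.7 [214. 211.  32.  23.] [0.493 0.41  0.013] [ 0.445  0.36  -0.003] [0.542 0.497 0.025]
scene masking_tape 0.
[... 2057 characters left out ...]
.695 0.112 0.025] [0.673 0.082 0.017] [0.722 0.145 0.059]
top nail_brush 0.67 [299. 270.  14.  17.] [0.379 0.1   0.026] [0.359 0.08  0.018] [0.398 0.119 0.065]
top dye_spoon 0.88 [362. 180.  55.  13.] [ 0.683 -0.052  0.007] [ 0.665 -0.19  -0.002] [ 0.701 -0.007  0.019]
top dye_spoon 0.36 [369. 276.  21.  35.] [ 0.367 -0.135  0.013] [ 0.318 -0.171  0.007] [ 0.421 -0.101  0.02 ]
top marker_2 0.64 [372. 277.  22.  35.] [ 0.374 -0.139  0.012] [ 0.318 -0.177 -0.004] [ 0.427 -0.102  0.019]
top funnel 0.6 [223. 184.  20.  18.] [0.649 0.356 0.02 ] [ 0.621  0.327 -0.001] [0.685 0.394 0.08 ]
[0.14548241 0.5563167  0.2313133 ] [[-0.967  0.253  0.   ]
 [ 0.253  0.967  0.   ]
 [-0.     0.    -1.   ]] 1.1
```

Run:
```python
import cv2, numpy as np
a=cv2.imread("pics/scene.png")[170:370,220:460]; b=cv2.imread("pics/top.png")[150:310,240:460]
a=cv2.resize(a,(396,330),interpolation=3); b=cv2.resize(b,(400,330))
cv2.imwrite("pics/c1.png",np.hstack([a,b]))
```

```text
(no output)
```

View pics/c1.png

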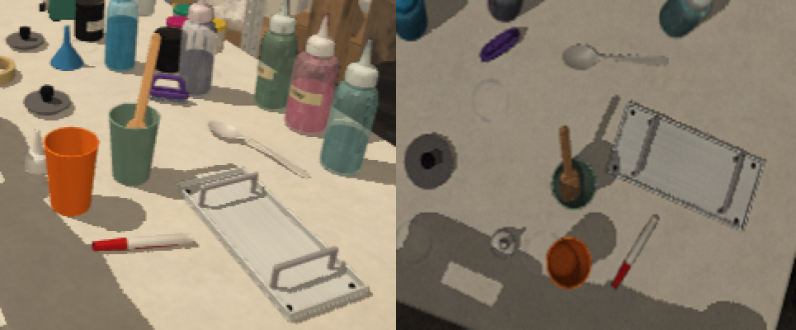

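Run:
```python
from h import *
S=np.load("scene.npy");T=np.load("top.npy")
for n,W in [("scene",S),("top",T)]:
    im=cv2.imread(f"pics/{n}.png"); ok=~np.isnan(W[...,0])
    X=W[...,0];Y=W[...,1];Z=W[...,2]
    b=ok&(abs(X-.51)<.11)&(abs(Y)<.08)
    h=W[b&(Z>.125)&(Z<.23)]; c=np.median(h,0); h=h[np.linalg.norm(h[:,:2]-c[:2],axis=1)<.06]
    u=np.linalg.svd(h-h.mean(0))[2][0]; u*=np.sign(u[2])
    print(n,"handle",len(h),h.mean(0).round(4),u.round(3),"lean",np.degrees(np.arccos(u[2])).round(1),"az",np.degrees(np.arctan2(u[1],u[0])).round(1),"top",h[:,2].max().round(4), h[h[:,2].argmax()].round(3))
    g=(im[...,1].astype(int)>im[...,2]+8)  # green
    r=W[b&g&(Z>.1)&(Z<.118)&(X<.53)]; 
    A=np.c_[2*r[:,:2],np.ones(len(r))]; s=np.linalg.lstsq(A,(r[:,:2]**2).sum(1),rcond=None)[0]
    print("rim",len(r),s[:2].round(4),np.sqrt(s[2]+s[0]**2+s[1]**2).round(4),r.mean(0).round(3),r.min(0).round(3),r.max(0).round(3))
    t=ok&(abs(X-.51)<.13)&(abs(Y+.23)<.16)
    br=W[t&(Z>.030)&(Z<.05)].astype(np.float32)
    _,lab,cen=cv2.kmeans(br,2,None,(3,50,1e-4),5,cv2.KMEANS_PP_CENTERS); print("bars",len(br),cen.round(4))
    for k in (0,1):
        q=br[lab.ravel()==k]; v=np.linalg.svd(q[:,:2]-q[:,:2].mean(0))[2][0]; e=(q[:,:2]-q[:,:2].mean(0))@v; print("  dir",np.degrees(np.arctan2(v[1],v[0])).round(1),e.min().round(3),e.max().round(3), (q[:,:2].mean(0)+v*(e.min()+e.max())/2).round(4),np.percentile(q[:,2],90).round(4))
    l=ok&(np.hypot(X-.504,Y-.239)<.07)
    k=W[l&(Z>.03)&(Z<.05)]; print("knob",len(k),k.mean(0).round(4),k.min(0).round(3),k.max(0).round(3))
    tb=W[ok&(abs(Z)<.02)&(abs(X-.4)<.05)&(abs(Y+.06)<.03)]; print("table z",np.median(tb[:,2]).round(4))
```

```text
scene handle 243 [0.5221 0.0049 0.1686] [0.398 0.165 0.903] lean 25.5 az 22.6 top 0.2125 [0.536 0.015 0.213]
rim 147 [ 0.4703 -0.0163] 0.0366 [ 0.462 -0.018  0.104] [ 0.431 -0.054  0.1  ] [0.509 0.022 0.109]
bars 290 [[ 0.5333 -0.1535  0.0354]
 [ 0.476  -0.3125  0.0354]]
  dir 160.1 -0.05 0.046 [ 0.5354 -0.1543] 0.0379
  dir 160.4 -0.051 0.046 [ 0.4786 -0.3134] 0.0375
knob 47 [0.4994 0.2323 0.0371] [0.489 0.223 0.03 ] [0.512 0.248 0.042]
table z -0.0007
top handle 94 [0.5265 0.0085 0.176 ] [0.412 0.186 0.892] lean 26.9 az 24.3 top 0.2151 [0.544 0.011 0.215]
rim 52 [ 0.4725 -0.0131] 0.036 [ 0.475 -0.015  0.108] [ 0.435 -0.049  0.101] [0.509 0.022 0.115]
bars 148 [[ 0.4816 -0.3088  0.0365]
 [ 0.5386 -0.1485  0.0375]]
  dir 160.3 -0.048 0.049 [ 0.4811 -0.3087] 0.0402
  dir 160.6 -0.048 0.047 [ 0.5391 -0.1486] 0.0421
knob 51 [0.5046 0.2377 0.0407] [0.493 0.226 0.032] [0.516 0.249 0.048]
table z -0.0002
```

Call:
move_arm --series '[[[1, 0, 0, 0, -0.12], [1, 0, 0, -20, -0.24], [1, 0, 0, -40, -0.36], [1, 0, 0, -60, -0.48], [1, 0, 0, -80, -0.6], [1, 0, 0, -100, -0.72], [1, 0, 0, -120, -0.84], [1, 0, 0, -140, -0.96], [1, 0, 0, -160, -1.08], [1, 0, 0, -160, -1.08]]]'

```text
time_s: 1.93
eef_pos: [0.1461, 0.5576, 0.3963]
eef_rot: [0.003, -0.403, 0.915, 0.002]
wrist_force: [-0.1, 0.6, 0.5]
opening: 0.997
grasp_force: 0.0
```

```bash
cat >> h.py <<'E'
def go(x,y,z,az):
    "shift (mm) and turn (rad) to bring TCP to x,y,z with tool y at azimuth az (deg)"
    p,Rm,o=tool(); d=Rm.T@(np.array([x,y,z])-p)*1000
    a=np.degrees(np.arctan2(Rm[1,1],Rm[0,1])); t=-np.radians((az-a+180)%360-180)
    print("at",p.round(4),"az",a.round(1),"q6",round(o["q"][5],2),"-> shift",d.round(1),"turn",t.round(3),"t",round(o["time_s"],1))
E
python3 - <<'E'
from h import *
go(.526,.007,.32,113.5)
T=np.load("top.npy"); q=T.reshape(-1,3); q=q[(q[:,2]>.06)&(q[:,1]<-.1)&(q[:,0]<.75)]; print(len(q), q.min(0),q.max(0))
E
```

```text
at [0.1461 0.5576 0.3963] az 137.5 q6 -1.29 -> shift [ 150.1 -652.2   73.8] turn 0.419 t 1.9
307 [ 0.72212428 -0.24293352  0.06094446] [ 0.74997449 -0.17948047  0.20131707]
```

Call:
move_arm --series '[[[1, 7, -33, 0, 0.05], [1, 15, -65, 0, 0.1], [1, 22, -98, 0, 0.15], [1, 30, -130, 0, 0.2], [1, 37, -163, 0, 0.25], [1, 45, -196, 0, 0.3], [1, 52, -228, 0, 0.35], [1, 60, -261, 0, 0.42], [1, 68, -293, 0, 0.42], [1, 75, -326, 0, 0.42]]]'

```text
time_s: 2.77
eef_pos: [0.334, 0.2784, 0.3906]
eef_rot: [-0.0, -0.199, 0.98, 0.0]
wrist_force: [1.4, 0.6, -0.3]
opening: 0.999
grasp_force: 0.0
```

```bash
python3 -c "
from h import *
go(.526,.007,.32,113.5)"
```

```text
at [0.334  0.2784 0.3906] az 113.0 q6 -1.55 -> shift [ -70.6 -324.8   70.6] turn -0.009 t 2.8
```

Call:
move_arm --series '[[[1, -9, -41, 0, 0], [1, -18, -81, 0, 0], [1, -26, -122, 0, 0], [1, -35, -162, 0, 0], [1, -44, -203, 10, 0], [1, -53, -243, 20, 0], [1, -62, -284, 40, 0], [1, -70, -325, 60, 0], [1, -70, -325, 70, 0], [1, -70, -325, 70, 0]]]'

```text
time_s: 3.6
eef_pos: [0.5251, 0.0062, 0.3162]
eef_rot: [-0.004, -0.198, 0.98, 0.001]
wrist_force: [-0.5, 0.1, -0.5]
opening: 1.003
grasp_force: 0.0
```

Run:
```python
from h import *
go(.526,.007,.1475,113.5)
p,W=snap("wrist"); cv2.imwrite("pics/w1.png",p); np.save("w1.npy",W)
for t in ["stir_paddle","mix_beaker"]:
    for r in outline_of(t,"wrist"):
        q=W[r["region"]]; q=q[~np.isnan(q[:,0])]
        if len(q): print(t,round(r["conf"],2),np.round(r["bbox"]),q.min(0).round(3),q.max(0).round(3))
Z=W[...,2]; ok=~np.isnan(Z)
h=W[ok&(Z>.125)&(Z<.23)&(abs(W[...,0]-.52)<.06)&(abs(W[...,1])<.05)]
u=np.linalg.svd(h-h.mean(0),full_matrices=False)[2][0]; u*=np.sign(u[2])
print(len(h),h.mean(0),u,np.degrees(np.arctan2(u[1],u[0])),h[:,2].max())
print("at z=.165",(h.mean(0)+u*(.165-h.mean(0)[2])/u[2]))
```

```text
at [0.5251 0.0062 0.3162] az 112.8 q6 -2.18 -> shift [ -2.2  -0.2 168.7] turn -0.012 t 3.6
stir_paddle 0.75 [280. 176.  25. 119.] [ 0.447 -0.036  0.008] [0.546 0.022 0.214]
stir_paddle 0.72 [297. 291.  48.  26.] [ 0.667  0.077 -0.001] [0.725 0.159 0.056]
mix_beaker 0.79 [280. 139.  65.  62.] [ 0.433 -0.054 -0.001] [0.508 0.037 0.111]
mix_beaker 0.56 [327.  39.  74.  78.] [ 0.284 -0.054 -0.001] [0.392 0.028 0.111]
1016 [0.52440863 0.00727115 0.17694687] [0.40913846 0.17266861 0.8959862 ] 22.881193088230894 0.2140508129527558
at z=.165 [0.51895328 0.00496883 0.165     ]
```

View pics/w1.png

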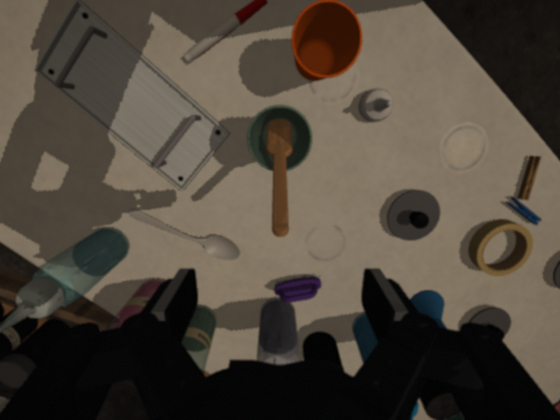

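Call:
move_arm --series '[[[1, 0, 0, 30, 0], [1, 0, 0, 60, 0], [1, 0, 0, 90, 0], [1, 0, 0, 120, 0], [1, 0, 0, 145, 0], [1, 0, 0, 160, 0], [1, 0, 0, 167, 0], [1, 0, 0, 167, 0], [0.5, 0, 0, 167, 0], [0.3, 0, 0, 167, 0]]]'

```text
time_s: 4.58
eef_pos: [0.5273, 0.0088, 0.1564]
eef_rot: [0.002, -0.201, 0.98, -0.001]
wrist_force: [-0.4, -0.9, -0.2]
opening: 0.751
grasp_force: 0.0
```

Call:
move_arm --series '[[[0, 0, 0, 0, 0], [0, 0, 0, 0, 0], [0, 0, 0, 0, 0], [0, 0, 0, 0, 0], [0, 0, 0, 0, 0], [0, 0, 0, 0, 0], [0, 0, 0, 0, 0], [0, 0, 0, 0, 0], [0, 0, 0, 0, 0], [0, 0, 0, 0, 0]]]'

```text
time_s: 5.42
eef_pos: [0.5264, 0.0085, 0.1546]
eef_rot: [0.0, -0.201, 0.98, -0.0]
wrist_force: [1.7, 0.1, 4.9]
opening: 0.177
grasp_force: 58.6
```

Call:
move_arm --series '[[[0, 0, 0, -8, 0], [0, 0, 0, -20, 0], [0, 0, 0, -38, 0], [0, 0, 0, -58, 0], [0, 0, 0, -80, 0], [0, 0, 0, -102, 0], [0, 0, 0, -124, 0], [0, 0, 0, -145, 0], [0, 0, 0, -160, 0], [0, 0, 0, -160, 0]]]'

```text
time_s: 6.25
eef_pos: [0.5273, 0.0084, 0.3189]
eef_rot: [0.003, -0.201, 0.98, -0.001]
wrist_force: [0.2, -0.1, -0.7]
opening: 0.176
grasp_force: 58.6
```

```bash
cat > pad.py <<'E'
from h import *
def paddle(name="scene"):
    P,Rm,o=tool()
    p,W=snap(name); cv2.imwrite("pics/last_%s.png"%name,p)
    r=[r for r in outline_of("stir_paddle",name)]
    for k in r[:3]:
        m=cv2.erode(k["region"].astype(np.uint8),np.ones((2,2)))>0
        q=W[m]; q=q[~np.isnan(q[:,0])]
        if len(q)<20: continue
        c=np.median(q,0); q=q[np.linalg.norm(q-c,axis=1)<.16]
        u=np.linalg.svd(q-q.mean(0),full_matrices=False)[2][0]; e=(q-q.mean(0))@u
        print(name,round(k["conf"],2),len(q),q.mean(0).round(3),"dir",u.round(3),"elev",np.degrees(np.arcsin(u[2])).round(1),"az",np.degrees(np.arctan2(u[1],u[0])).round(1),"ends",(q.mean(0)+u*np.percentile(e,1)).round(3),(q.mean(0)+u*np.percentile(e,99)).round(3))
E
python3 - <<'E'
from pad import *
paddle("scene")
go(.45,-.2,.33,43)
r=outline_of("mix_beaker","scene")
_,W=snap("scene")
for k in r: q=W[k["region"]];q=q[~np.isnan(q[:,0])];print("beaker",k["conf"],np.median(q,0).round(3),np.percentile(q,2,axis=0).round(3))
E
```

```text
scene 0.64 733 [ 0.485 -0.012  0.245] dir [-0.387 -0.179 -0.905] elev -64.8 az -155.2 ends [0.535 0.011 0.362] [ 0.455 -0.026  0.173]
at [0.5259 0.0086 0.3147] az 113.2 q6 -2.18 -> shift [ 151.8 -162.   -15.3] turn 1.225 t 6.3
beaker 0.77 [ 0.344 -0.022  0.075] [ 0.318 -0.046 -0.   ]
beaker 0.56 [ 0.457 -0.029  0.076] [ 0.435 -0.052  0.003]
beaker 0.4 [0.494 0.408 0.014] [ 0.445  0.361 -0.001]
```

Call:
move_arm --series '[[[0, 5, -12, 0, 0.12], [0, 10, -24, 0, 0.24], [0, 18, -42, 0, 0.36], [0, 27, -60, 0, 0.48], [0, 37, -78, 0, 0.6], [0, 46, -96, 0, 0.72], [0, 55, -114, 0, 0.84], [0, 64, -134, 0, 0.96], [0, 72, -154, 0, 1.08], [0, 80, -172, 0, 1.2]]]'

```text
time_s: 7.28
eef_pos: [0.5192, -0.1818, 0.3124]
eef_rot: [-0.002, 0.39, 0.921, 0.0]
wrist_force: [-0.6, 0.5, -0.8]
opening: 0.177
grasp_force: 58.6
```

Call:
move_arm --series '[[[0, 0, 0, 0, 0.12], [0, 0, 0, 0, 0.24], [0, 0, 0, 0, 0.36], [0, 0, 0, 0, 0.48], [0, 0, 0, 0, 0.6], [0, 0, 0, 0, 0.72], [0, 0, 0, 0, 0.84], [0, 0, 0, 0, 0.96], [0, 0, 0, 0, 1.08], [0, 0, 0, 0, 1.12]]]'

```text
time_s: 8.12
eef_pos: [0.5193, -0.1806, 0.3124]
eef_rot: [-0.002, 0.82, 0.573, -0.001]
wrist_force: [0.8, 0.6, -0.7]
opening: 0.172
grasp_force: 58.6
```

Run:
```python
from pad import *
W=np.load("w1.npy"); X,Y,Z=W[...,0],W[...,1],W[...,2]
br=W[(abs(X-.51)<.13)&(abs(Y+.23)<.16)&(Z>.03)&(Z<.05)].astype(np.float32)
_,lab,cen=cv2.kmeans(br,2,None,(3,50,1e-4),5,cv2.KMEANS_PP_CENTERS); print(cen)
for k in (0,1):
    q=br[lab.ravel()==k]; v=np.linalg.svd(q[:,:2]-q[:,:2].mean(0),full_matrices=False)[2][0]; e=(q[:,:2]-q[:,:2].mean(0))@v; print("  dir",np.degrees(np.arctan2(v[1],v[0])).round(1),e.min().round(3),e.max().round(3), (q[:,:2].mean(0)+v*(e.min()+e.max())/2).round(4),np.percentile(q[:,2],90).round(4))
paddle("scene"); paddle("top")
go(.520,-.198,.17,-19.7)
```

```text
[[ 0.47843683 -0.31029275  0.03671182]
 [ 0.5359218  -0.15117711  0.03719078]]
  dir -19.3 -0.046 0.051 [ 0.4809 -0.3112] 0.0387
  dir -19.4 -0.047 0.049 [ 0.5368 -0.1515] 0.0388
scene 0.69 491 [ 0.53  -0.145  0.245] dir [ 0.146  0.405 -0.903] elev -64.5 az 70.2 ends [ 0.511 -0.198  0.364] [ 0.543 -0.109  0.165]
scene 0.44 1194 [ 0.463 -0.024  0.068] dir [-0.389 -0.39  -0.835] elev -56.6 az -135.0 ends [ 0.486 -0.002  0.116] [ 0.439 -0.049  0.016]
scene 0.38 222 [0.693 0.109 0.024] dir [-0.458  0.88  -0.129] elev -7.4 az 117.5 ends [0.708 0.079 0.028] [0.673 0.146 0.019]
top 0.71 295 [ 0.536 -0.132  0.238] dir [-0.134 -0.424  0.896] elev 63.6 az -107.5 ends [ 0.545 -0.102  0.175] [ 0.524 -0.169  0.317]
at [ 0.5196 -0.1808  0.3131] az -19.7 q6 -0.21 -> shift [-16.2   6.4 143.1] turn 0.001 t 8.3
```

Call:
move_arm --series '[[[0, -6, 3, 5, 0], [0, -13, 7, 15, 0], [0, -13, 7, 35, 0], [0, -13, 7, 60, 0], [0, -13, 7, 85, 0], [0, -13, 7, 105, 0], [0, -13, 7, 122, 0], [0, -13, 7, 134, 0], [0, -13, 7, 141, 0], [0, -13, 7, 143, 0]]]'

```text
time_s: 9.15
eef_pos: [0.5215, -0.1956, 0.1695]
eef_rot: [-0.001, 0.818, 0.575, -0.001]
wrist_force: [0.0, -0.2, -1.2]
opening: 0.172
grasp_force: 58.6
```

Run:
```python
from pad import *
paddle("scene")
p,Rm,o=tool(); C=np.array([.5088,-.2312]); h=np.array([-.337,-.941]); r=p[:2]-C; print("s",r@h,"t",r@[.941,-.337],"zg",p[2]+.019,o["wrist_force"])
a=cv2.imread("pics/last_scene.png")[190:380,260:460]; cv2.imwrite("pics/c2.png",cv2.resize(a,None,fx=3,fy=3))
```

```text
scene 0.58 342 [ 0.532 -0.16   0.104] dir [ 0.166  0.408 -0.898] elev -63.8 az 67.9 ends [ 0.51  -0.214  0.222] [ 0.547 -0.123  0.023]
s -0.03778672967799313 t 0.0009368205827002113 zg 0.1903436624053856 [ 0.5159649   0.29328704 -0.1852864 ]
```

View pics/c2.png

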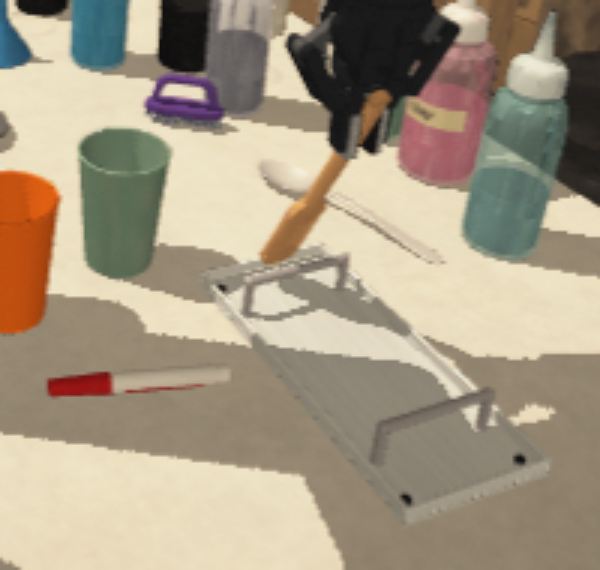

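Call:
move_arm --series '[[[0, -4, 0, 6, 0], [0, -8, 0, 9, 0], [0, -13, 0, 10, 0], [0, -22, 0, 15, 0], [0, -32, 0, 20, 0], [0, -40, 0, 26, 0], [0, -47, 0, 31, 0], [0, -52, 0, 36, 0], [0, -57, 0, 41, 0], [0, -57, 0, 41, 0]]]'

```text
time_s: 10.08
eef_pos: [0.5024, -0.2502, 0.1293]
eef_rot: [-0.0, 0.818, 0.575, -0.0]
wrist_force: [1.3, -0.1, 3.3]
opening: 0.177
grasp_force: 58.3
```

```bash
cat >> pad.py <<'E'
def tray():
    p,Rm,o=tool(); C=np.array([.5088,-.2312]); h=np.array([-.337,-.941]); r=p[:2]-C; print("s",(r@h).round(4),"t",(r@[.941,-.337]).round(4),"zg",p[2]+.019,np.round(o["wrist_force"],1))
E
python3 - <<'E'
from pad import *
paddle("scene"); paddle("top");tray()
E
```

```text
scene 0.68 169 [ 0.512 -0.204  0.099] dir [ 0.224  0.663 -0.715] elev -45.6 az 71.3 ends [ 0.488 -0.276  0.177] [ 0.537 -0.131  0.022]
top 0.63 340 [ 0.53  -0.175  0.074] dir [ 0.23   0.644 -0.73 ] elev -46.9 az 70.3 ends [ 0.507 -0.237  0.145] [ 0.546 -0.129  0.022]
s 0.0189 t 0.0006 zg 0.14914081477064936 [ 0.4 -0.4  0.5]
```

Call:
move_arm --series '[[[0, -8, 0, 10, 0], [0, -15, 0, 21, 0], [0, -22, 0, 33, 0], [0, -27, 0, 45, 0], [0, -31, 0, 57, 0], [0, -34, 0, 69, 0], [0, -36, 0, 80, 0], [0, -37, 0, 89, 0], [0, -38, 0, 96, 0], [0, -38, 0, 96, 0]]]'

```text
time_s: 11.12
eef_pos: [0.4893, -0.2845, 0.0324]
eef_rot: [-0.001, 0.818, 0.575, -0.0]
wrist_force: [-0.4, -2.0, 2.5]
opening: 0.175
grasp_force: 58.3
```

Run:
```python
from pad import *
paddle("scene"); paddle("top");paddle("wrist");tray()
a=cv2.imread("pics/last_scene.png")[230:380,300:460]; b=cv2.imread("pics/last_wrist.png");cv2.imwrite("pics/c3.png",np.hstack([cv2.resize(a,(400,375)),cv2.resize(b,(400,375))]))
```

```text
scene 0.87 427 [ 0.519 -0.195  0.048] dir [-0.353 -0.932  0.08 ] elev 4.6 az -110.7 ends [ 0.549 -0.113  0.041] [ 0.471 -0.32   0.059]
top 0.62 401 [ 0.527 -0.18   0.047] dir [-0.338 -0.94   0.049] elev 2.8 az -109.8 ends [ 0.552 -0.11   0.044] [ 0.494 -0.273  0.052]
wrist 0.6 15701 [ 0.513 -0.222  0.053] dir [-0.332 -0.938  0.1  ] elev 5.8 az -109.5 ends [ 0.532 -0.168  0.048] [ 0.48  -0.316  0.063]
s 0.0565 t 0.0005 zg 0.053535505584954415 [ 0.  -0.5  1.4]
```

View pics/c3.png

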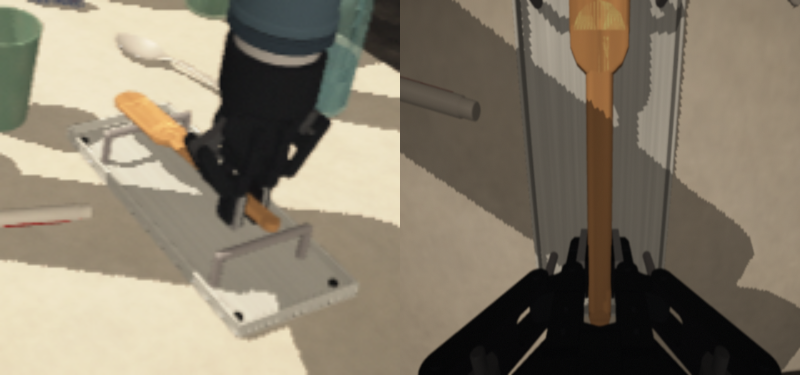

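Call:
move_arm --series '[[[0, -3, 0, 2, 0], [0, -6, 0, 4, 0], [0, -6, 0, 6, 0], [0, -6, 0, 8, 0], [0, -6, 0, 10, 0], [0, -6, 0, 11, 0], [0, -6, 0, 11.5, 0], [0, -6, 0, 11.5, 0], [0, -6, 0, 11.5, 0], [0, -6, 0, 11.5, 0]]]'

```text
time_s: 12.25
eef_pos: [0.4881, -0.291, 0.0229]
eef_rot: [0.0, 0.818, 0.575, -0.0]
wrist_force: [-1.5, -2.6, 2.4]
opening: 0.176
grasp_force: 58.5
```

Run:
```python
from pad import *
paddle("scene"); paddle("top");tray()
```

```text
scene 0.77 420 [ 0.518 -0.197  0.046] dir [-0.344 -0.939  0.02 ] elev 1.1 az -110.1 ends [ 0.546 -0.119  0.044] [ 0.471 -0.326  0.049]
top 0.73 334 [ 0.527 -0.181  0.046] dir [-0.336 -0.942  0.01 ] elev 0.6 az -109.7 ends [ 0.55  -0.115  0.046] [ 0.493 -0.276  0.047]
s 0.063 t 0.0007 zg 0.04190553612078626 [ 0.6 -2.3  3.1]
```

Call:
move_arm --series '[[[0, 0, 0, 1, 0], [0, 0, 0, 1, 0], [0.19, 0, 0, 1, 0], [0.21, 0, 0, 1, 0], [0.24, 0, 0, 1, 0], [0.28, 0, 0, 1, 0], [0.34, 0, 0, 1, 0], [0.4, 0, 0, 1, 0], [0.4, 0, 0, 1, 0], [0.4, 0, 0, 1, 0]]]'

```text
time_s: 13.28
eef_pos: [0.4881, -0.2906, 0.0218]
eef_rot: [-0.0, 0.818, 0.575, -0.0]
wrist_force: [-0.1, 0.5, -0.1]
opening: 0.399
grasp_force: 0.0
```

Call:
move_arm --series '[[[0.45, 0, 0, 0, 0], [0.45, 0, 0, -5, 0], [0.45, 0, 0, -15, 0], [0.45, 0, 0, -35, 0], [0.45, 0, 0, -60, 0], [0.45, 0, 0, -90, 0], [0.45, 0, 0, -130, 0], [0.45, 0, 0, -170, 0], [0.45, 0, 0, -210, 0], [0.45, 0, 0, -220, 0]]]'

```text
time_s: 14.12
eef_pos: [0.4907, -0.2928, 0.2509]
eef_rot: [0.006, 0.818, 0.575, 0.001]
wrist_force: [0.2, -0.5, 1.1]
opening: 0.452
grasp_force: 0.0
```

Run:
```python
from pad import *
paddle("scene"); paddle("top");paddle("wrist")
p,W=snap("wrist"); 
for t in ["stir_paddle"]:
  for k in outline_of(t,"wrist")[:1]:
    q=W[k["region"]];q=q[~np.isnan(q[:,0])]; C=np.array([.5088,-.2312]); s=(q[:,:2]-C)@[-.337,-.941]; tt=(q[:,:2]-C)@[.941,-.337]; print("s",np.percentile(s,[.3,99.7]),"t",np.median(tt),"z",np.median(q[:,2]))
T=np.load("w1.npy");X,Y,Z=T[...,0],T[...,1],T[...,2]
k=T[(np.hypot(X-.503,Y-.236)<.04)&(Z>.034)&(Z<.05)]; print("knob w1",len(k),(k.min(0)+k.max(0))/2,k.mean(0))
d=T[(np.hypot(X-.503,Y-.236)<.06)&(Z>.009)&(Z<.022)]; print("disc",(np.percentile(d,1,axis=0)+np.percentile(d,99,axis=0))/2)
go(.503,.236,.25,43)
```

```text
scene 0.8 663 [ 0.511 -0.217  0.044] dir [-0.351 -0.936 -0.   ] elev -0.0 az -110.6 ends [ 0.548 -0.119  0.044] [ 0.47  -0.326  0.044]
top 0.57 369 [ 0.522 -0.194  0.046] dir [-0.344 -0.939  0.   ] elev 0.0 az -110.1 ends [ 0.55  -0.118  0.046] [ 0.477 -0.318  0.046]
wrist 0.73 4115 [ 0.524 -0.193  0.046] dir [-0.337 -0.942 -0.002] elev -0.1 az -109.7 ends [ 0.551 -0.118  0.046] [ 0.478 -0.321  0.045]
s [-0.12468751  0.10008058] t 0.0008179345433994618 z 0.04601919817058954
knob w1 216 [0.50280485 0.23626933 0.03859237] [0.50192809 0.23509602 0.04050718]
disc [0.50191279 0.23635562 0.01499717]
at [ 0.4873 -0.29    0.2398] az -19.8 q6 -0.4 -> shift [ 500.3 -163.2   -9. ] turn -1.096 t 14.5
```

Call:
move_arm --series '[[[1, 30, -10, 0, 0], [1, 65, -21, 0, -0.1], [1, 103, -33, 0, -0.2], [1, 141, -46, 0, -0.3], [1, 179, -58, 0, -0.4], [1, 217, -71, 0, -0.5], [1, 255, -83, 0, -0.6], [1, 293, -95, 0, -0.7], [1, 331, -108, 0, -0.8], [1, 369, -120, 0, -0.85]]]'

```text
time_s: 15.35
eef_pos: [0.499, 0.0991, 0.2407]
eef_rot: [-0.001, 0.506, 0.863, -0.0]
wrist_force: [0.7, -0.9, 0.4]
opening: 1.002
grasp_force: 0.0
```

```bash
python3 -c "
from h import *
go(.502,.236,.2,30)"
```

```text
at [0.499  0.0991 0.2407] az 29.2 q6 -0.55 -> shift [117.9  69.5  40.7] turn -0.014 t 15.3
```

Call:
move_arm --series '[[[1, 25, 15, 5, 0], [1, 55, 32, 15, 0], [1, 85, 50, 25, 0], [1, 105, 62, 35, 0], [1, 115, 68, 50, 0], [1, 118, 69.5, 65, 0], [1, 118, 69.5, 80, 0], [1, 118, 69.5, 95, 0], [1, 118, 69.5, 100, 0], [1, 118, 69.5, 100, 0]]]'

```text
time_s: 16.18
eef_pos: [0.5019, 0.2336, 0.1392]
eef_rot: [-0.002, 0.508, 0.861, -0.002]
wrist_force: [0.0, -0.5, 0.1]
opening: 1.004
grasp_force: 0.0
```

Run:
```python
from h import *
p,W=snap("wrist"); cv2.imwrite("pics/w3.png",p)
X,Y,Z=W[...,0],W[...,1],W[...,2]
k=W[(np.hypot(X-.503,Y-.236)<.03)&(Z>.034)&(Z<.05)]; print("knob",len(k),((k.min(0)+k.max(0))/2).round(4),k.mean(0).round(4),k.max(0)-k.min(0))
d=W[(np.hypot(X-.503,Y-.236)<.06)&(Z>.009)&(Z<.022)]; print("disc",(np.percentile(d,1,axis=0)+np.percentile(d,99,axis=0))/2,np.ptp(d,axis=0))
go(.502,.236,.021,30)
```

```text
knob 651 [0.5028 0.2379 0.0385] [0.5022 0.2385 0.0407] [0.0252917  0.02481209 0.00896711]
disc [0.50254799 0.23802655 0.01502563] [0.08711079 0.08723219 0.00573361]
at [0.503  0.2338 0.1407] az 28.9 q6 -0.28 -> shift [  2.3   0.5 119.7] turn -0.019 t 16.2
```

View pics/w3.png

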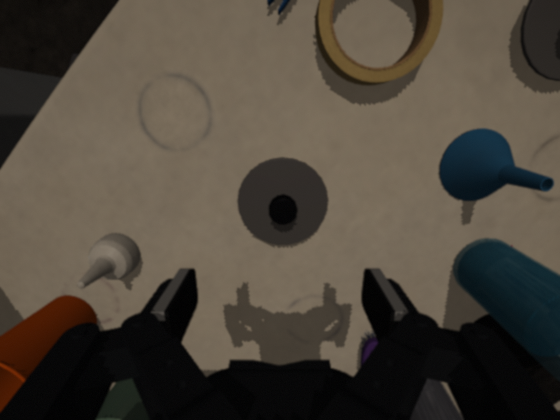

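Call:
move_arm --series '[[[1, 4, 1.5, 20, 0], [1, 4, 1.5, 45, 0], [1, 4, 1.5, 70, 0], [1, 4, 1.5, 90, 0], [1, 4, 1.5, 105, 0], [1, 4, 1.5, 115, 0], [1, 4, 1.5, 119, 0], [1, 4, 1.5, 119, 0], [0.6, 4, 1.5, 119, 0], [0.4, 4, 1.5, 119, 0]]]'

```text
time_s: 17.07
eef_pos: [0.5042, 0.2385, 0.0241]
eef_rot: [0.001, 0.508, 0.861, 0.001]
wrist_force: [-0.2, -0.9, -0.2]
opening: 0.749
grasp_force: 0.0
```

Call:
move_arm --series '[[[0.3, 0, 0, 0, 0], [0.2, 0, 0, 0, 0], [0, 0, 0, 0, 0], [0, 0, 0, 0, 0], [0, 0, 0, 0, 0], [0, 0, 0, 0, 0], [0, 0, 0, 0, 0], [0, 0, 0, -5, 0], [0, 0, 0, -15, 0], [0, 0, 0, -30, 0]]]'

```text
time_s: 17.9
eef_pos: [0.5018, 0.238, 0.0523]
eef_rot: [-0.001, 0.508, 0.861, -0.001]
wrist_force: [-0.1, 0.0, -1.4]
opening: 0.276
grasp_force: 59.1
```

Call:
move_arm --series '[[[0, 0, 0, -15, 0], [0, 0, 0, -35, 0], [0, 0, 0, -60, 0], [0, 0, 0, -85, 0], [0, 0, 0, -110, 0], [0, 0, 0, -130, 0], [0, 0, 0, -145, 0], [0, 0, 0, -150, 0], [0, 0, 0, -150, 0], [0, 0, 0, -150, 0]]]'

```text
time_s: 18.73
eef_pos: [0.5027, 0.2382, 0.2024]
eef_rot: [-0.0, 0.508, 0.861, -0.0]
wrist_force: [-1.2, 0.0, -0.4]
opening: 0.27
grasp_force: 59.1
```

```bash
cat > rim.py <<'E'
from h import *
def circ(r):
    A=np.c_[2*r[:,:2],np.ones(len(r))]; s=np.linalg.lstsq(A,(r[:,:2]**2).sum(1),rcond=None)[0]; return s[:2].round(4),np.sqrt(s[2]+s[0]**2+s[1]**2).round(4)
def rim(n):
    p,W=snap(n); cv2.imwrite(f"pics/rim_{n}.png",p); X,Y,Z=W[...,0],W[...,1],W[...,2]
    r=W[(np.hypot(X-.4715,Y+.0145)<.055)&(Z>.104)&(Z<.116)]
    if len(r)>10:
        print(n,"rim",len(r),circ(r),((r.min(0)+r.max(0))/2).round(4),np.ptp(r,axis=0).round(3))
    P,Rm,o=tool(); l=W[(np.hypot(X-P[0],Y-P[1])<.055)&(Z<P[2]+.01)&(Z>P[2]-.03)]
    if len(l)>10: print(n,"lid",len(l),((l.min(0)+l.max(0))/2).round(4),np.ptp(l,axis=0).round(3),"below tcp",(np.percentile(l[:,2],[2,50,98])-P[2]).round(4))
E
python3 - <<'E'
from rim import *
for n in ("scene","top","wrist"): rim(n)
go(.4715,-.0145,.2,29)
E
```

```text
scene rim 115 (array([ 0.4706, -0.0164]), np.float64(0.0369)) [ 0.4704 -0.0168  0.107 ] [0.077 0.076 0.006]
scene lid 321 [0.5031 0.2357 0.1944] [0.089 0.088 0.034] below tcp [-0.0228 -0.0089  0.0078]
top rim 70 (array([ 0.473 , -0.0132]), np.float64(0.0363)) [ 0.4723 -0.0138  0.11  ] [0.075 0.072 0.011]
top lid 71 [0.4852 0.2354 0.1932] [0.048 0.069 0.015] below tcp [-0.0146 -0.0085 -0.0022]
wrist rim 117 (array([ 0.4707, -0.0142]), np.float64(0.0372)) [ 0.4991 -0.0189  0.1071] [0.018 0.056 0.006]
wrist lid 10571 [0.5022 0.238  0.1999] [0.087 0.087 0.023] below tcp [-0.01   -0.0085  0.0075]
at [0.5022 0.238  0.2012] az 28.9 q6 -0.28 -> shift [-206.2 -149.     1.5] turn -0.001 t 18.9
```

Call:
move_arm --series '[[[0, -15, -11, 0, 0], [0, -42, -31, 0, 0], [0, -72, -52, 0, 0], [0, -102, -74, 0, 0], [0, -132, -96, 0, 0], [0, -160, -116, 0, 0], [0, -184, -134, 0, 0], [0, -200, -145, 0, 0], [0, -206, -149.5, 0, 0], [0, -206, -149.5, 0, 0]]]'

```text
time_s: 19.72
eef_pos: [0.4714, -0.0156, 0.202]
eef_rot: [-0.001, 0.509, 0.861, -0.0]
wrist_force: [-0.9, -0.4, -0.7]
opening: 0.276
grasp_force: 59.1
```

Call:
move_arm --series '[[[0, 0, 0, 10, 0], [0, 0, 0, 22, 0], [0, 0, 0, 35, 0], [0, 0, 0, 45, 0], [0, 0, 0, 53, 0], [0, 0, 0, 53, 0], [0, 0, 0, 53, 0], [0, 0, 0, 53, 0], [0, 0, 0, 53, 0], [0, 0, 0, 53, 0]]]'

```text
time_s: 20.55
eef_pos: [0.4725, -0.0144, 0.1505]
eef_rot: [0.001, 0.508, 0.861, 0.0]
wrist_force: [-0.1, -0.5, 0.1]
opening: 0.274
grasp_force: 59.1
```

Run:
```python
from rim import *
for n in ("scene","wrist"): rim(n)
go(.4708,-.0145,.1225,29)
a=cv2.imread("pics/rim_scene.png")[190:310,230:390]; cv2.imwrite("pics/c4.png",cv2.resize(a,None,fx=4,fy=4))
```

```text
scene rim 79 (array([ 0.4705, -0.0166]), np.float64(0.0368)) [ 0.4702 -0.0169  0.1073] [0.074 0.075 0.006]
scene lid 489 [ 0.4725 -0.0165  0.1429] [0.088 0.086 0.035] below tcp [-0.0218 -0.0094  0.0076]
wrist rim 238 (array([ 0.4714, -0.016 ]), np.float64(0.0382)) [0.4542 0.0091 0.1088] [0.04  0.028 0.003]
wrist lid 10577 [ 0.4722 -0.0141  0.1491] [0.087 0.086 0.022] below tcp [-0.0099 -0.0085  0.0075]
at [ 0.4723 -0.0145  0.1503] az 28.9 q6 -0.79 -> shift [ 0.7 -1.3 27.8] turn -0.001 t 20.6
```

View pics/c4.png

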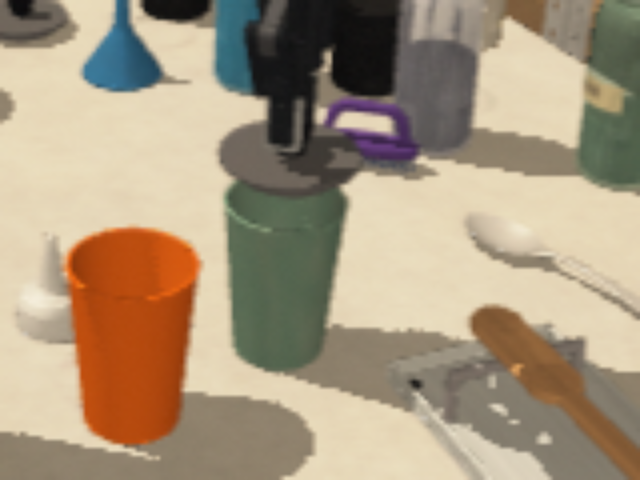

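Call:
move_arm --series '[[[0, 0.5, -1.5, 4, 0], [0, 0.5, -1.5, 8, 0], [0, 0.5, -1.5, 12, 0], [0, 0.5, -1.5, 16, 0], [0, 0.5, -1.5, 20, 0], [0, 0.5, -1.5, 23, 0], [0, 0.5, -1.5, 25, 0], [0, 0.5, -1.5, 26.5, 0], [0, 0.5, -1.5, 27.5, 0], [0, 0.5, -1.5, 27.5, 0]]]'

```text
time_s: 21.48
eef_pos: [0.4706, -0.0147, 0.1226]
eef_rot: [0.0, 0.508, 0.861, 0.0]
wrist_force: [-0.5, 0.3, 1.3]
opening: 0.27
grasp_force: 59.1
```

Run:
```python
from rim import *
rim("scene")
go(.4708,-.0145,.1225,29)
```

```text
scene rim 451 (array([ 0.4685, -0.0174]), np.float64(0.0326)) [ 0.4709 -0.0161  0.1099] [0.089 0.086 0.012]
scene lid 594 [ 0.4709 -0.0161  0.1126] [0.089 0.086 0.04 ] below tcp [-0.0283 -0.0098  0.0063]
at [ 0.4707 -0.0147  0.1225] az 28.9 q6 -0.79 -> shift [0.1 0.2 0. ] turn -0.001 t 21.5
```

Seated or within a millimetre; release and retreat.

Call:
move_arm --series '[[[0, 0, 0, 0.5, 0], [0.3, 0, 0, 0.5, 0], [0.34, 0, 0, 0.5, 0], [0.4, 0, 0, 0, 0], [0.5, 0, 0, 0, 0], [0.6, 0, 0, 0, 0], [0.7, 0, 0, 0, 0], [0.7, 0, 0, 0, 0], [0.7, 0, 0, -8, 0], [0.7, 0, 0, -20, 0]]]'

```text
time_s: 22.37
eef_pos: [0.4694, -0.0143, 0.1418]
eef_rot: [-0.001, 0.508, 0.861, -0.0]
wrist_force: [0.0, -0.3, -0.2]
opening: 0.702
grasp_force: 0.0
```

Call:
move_arm --series '[[[0.7, 0, 0, -20, 0], [0.7, 0, 0, -45, 0], [0.7, 0, 0, -70, 0], [0.7, 0, 0, -95, 0], [0.7, 0, 0, -120, 0], [0.7, 0, 0, -140, 0], [0.7, 0, 0, -150, 0], [0.7, 0, 0, -150, 0], [0.7, 0, 0, -150, 0], [0.7, 0, 0, -150, 0]]]'

```text
time_s: 23.2
eef_pos: [0.4696, -0.0144, 0.2908]
eef_rot: [-0.001, 0.508, 0.861, -0.0]
wrist_force: [-0.8, 1.2, 0.3]
opening: 0.699
grasp_force: 0.0
```

Run:
```python
from pad import *
paddle("scene")
for n in ("scene","wrist"):
    p,W=snap(n); cv2.imwrite(f"pics/end_{n}.png",p); X,Y,Z=W[...,0],W[...,1],W[...,2]
    d=W[(np.hypot(X-.4708,Y+.0145)<.055)&(Z>.108)&(Z<.12)]; print(n,"disc",((d.min(0)+d.max(0))/2).round(4),np.ptp(d,axis=0).round(3))
    t=d[d[:,2]>.1105]; c=np.linalg.lstsq(np.c_[t[:,:2]-t[:,:2].mean(0),np.ones(len(t))],t[:,2],rcond=None)[0]; print("plane",c.round(3))
p,Rm,o=tool();print(p,o["wrist_force"])
a=cv2.imread("pics/end_scene.png")[190:370,230:470]; cv2.imwrite("pics/c5.png",cv2.resize(a,None,fx=3,fy=3))
```

```text
scene 0.87 613 [ 0.511 -0.217  0.045] dir [-0.352 -0.936 -0.004] elev -0.2 az -110.6 ends [ 0.547 -0.121  0.045] [ 0.47  -0.325  0.044]
scene disc [ 0.4714 -0.0161  0.1141] [0.088 0.087 0.011]
plane [0.004 0.004 0.113]
wrist disc [ 0.4712 -0.015   0.1133] [0.087 0.087 0.006]
plane [ 0.001 -0.001  0.114]
[ 0.46979963 -0.01446022  0.29098372] [-0.39938389 -0.22498672  0.82591705]
```

View pics/c5.png

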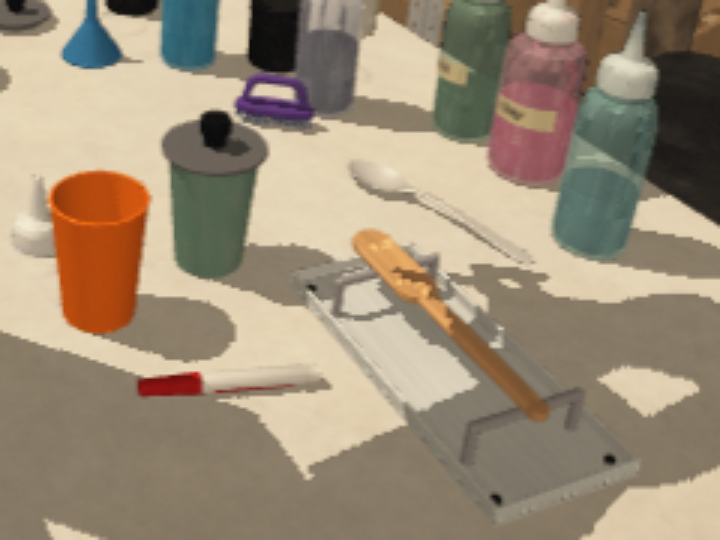

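```bash
python3 -c "
from bench import order
print(order.hand_in())"
```

```text
the job is handed in; nothing more can be done
None
```

I handed the job in at about 23 s of the 64 s: the paddle lies flat and released across both tray bars, about 12 mm off centre (26 mm allowed). The lid sits level on the green beaker, which is still upright where it stood; the hand-in returned no verdict.

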